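# Spread a snap ring with pliers and hold it at the axle groove

## Task

The snap-ring pliers stand tips down in their stand, hooked into the eyes of a snap ring. Squeeze the handles to spread the ring, lift it out of the stand with the pliers, and slide the spread ring down over the axle stub until it lies flat and lightly on the collar, level with the groove. Finish there while still holding: keep the handles squeezed and the ring spread around the groove, do not let go, and leave the tin, bearing and wrench alone.

Things in the scene. Friction and masses are not known exactly. Their poses are not given: they have to be found in the camera images.
- pliers: Steel snap-ring pliers with black handles, upright, tips down, 193 mm tall, about 0.27 kg. Origin: centre of the pivot bar (62 x 10 x 12 mm along own x, y, z), 107 mm above the table at the start. Own z up, own x from the pliers towards the ring. The levers lie side by side along own y and do not cross: squeezing the handles together along y spreads the tips.
- pliers_grip (a point): Point midway between the handles, 78 mm above the pliers' origin: squeeze here. The grips are flat, upright, 20 mm wide along the pliers' x, 8 mm thick, and reach 27 mm above and below this point. Over their outer faces they are 52 mm apart at rest and 32 mm when squeezed to the built-in stop, where they are parallel.
- pliers_l (a joint): Spring hinge of the lever on the pliers' own +y side: 0 rad at rest, 0.128 rad at its stop, which gives just the right spread of the ring; squeezing there takes about 5 N on the handles.
- pliers_r (a joint): The same for the -y lever. The levers' tips are 5 mm pins in the ring's eyes, each with a foot above the ring and an outward lip below it (ending 2.5 mm under the ring), so the ring hangs captive with 1 mm of play and may sag a few degrees.
- clip: The snap ring: dark steel, 4.5 mm thick, 7 mm radial width, lying flat, with two eyes (lugs 16 mm across) at its gap. Origin at the underside, same point as clip_center. Own z up; gap and eyes point to own -x (to the pliers), the back to +x. At the start it lies around the stand's front post, underside 20 mm above the table.
- clip_center (a point): Centre of the ring's opening, at the underside. Spread by the pliers the opening is a circle of radius 19.5 mm and this point lies about 22 mm from the pliers' origin along their own +x and 85 mm below it (25 and 87 mm at rest). At rest the opening is only 15 mm in half-width across y and does not pass over the stub.
- clip_l (a joint): Spring hinge of the ring's half on its own +y side: 0 rad relaxed, about 0.2 rad spread by fully squeezed pliers.
- clip_r (a joint): The same for the half on its own -y side: 0 rad relaxed, about 0.2 rad spread.
- stand: Fixed stand: wooden base 124 x 80 x 8 mm, two steel posts 25 mm behind (-x) and 27 mm ahead (+x) of the origin with notches 14 mm wide, 9 mm deep for the pliers' bar. Posts 12 x 21 mm, tops 110 mm above the table: the ring around the front post must rise 100 mm to clear it. Origin on the table straight below the pliers' origin; own x as the pliers' x.
- hub: Fixed grey bearing hub, base 130 x 130 mm, with an upright axle stub. Origin at the underside on the stub's axis. Stub diameter 34 mm, tapered to 26 mm over its top 5 mm, top 101 mm above the table. Groove 7 mm wide, 30 mm in diameter, from 62 to 69 mm above the table, directly on a collar of 48 mm diameter (top at 62 mm); all else is 50 mm high or less.
- groove (a point): Point on the stub's axis at the collar's top face, which is the lower edge of the groove: the ring's underside belongs here.
- tin: Bystander: grey tin 66 mm across, 85 mm tall, origin at its underside. Leave it alone.
- bearing: Bystander: steel ball bearing 52 mm across, 15 mm high, flat on the table. Leave it alone.
- wrench: Bystander: steel wrench lying on the table. Leave it alone.
Not all that is in view belongs to the job. Leave any red look-alike of the pliers alone.

How it is judged:
By the outcome, as a careful person would: the job done as asked, in the order asked, and still so for the second after the job is handed in, while the arm keeps its last pose, push and grip.
It also fails if it takes over 48 s, if anything falls off the work surface, if the arm or the gripper's body presses on something with over 40 N, if the wrist force passes 120 N, or if a joint passes its speed limit or range.

## Robot

A 6-joint arm with a two-finger parallel gripper is mounted at the origin on the work surface. World frame = base frame: x ahead of the robot, y to its left, z up, the work surface at z = 0. Lengths are in mm, angles in rad, forces in N, time in s.
With the tool pointing down it reaches from about 300 to 775 mm from the base axis. Payload 14.6 kg.
Tool frame: the origin (TCP) lies midway between the tips of the shut fingers; the grasp point (between the pads) lies 19 mm behind it; y points along the fingers, x is the direction in which the jaws open and shut, and the axes are right-handed (so a half turn about y gives the same grasp; the last joint's range is limited). The gripper opens to 94 mm and grips with 3 to 60 N. Pads are 16 mm wide; open, the fingers measure 119 mm over their backs; the gripper's body (75 mm by 177 mm) begins 78 mm behind the grasp point.
Start: joints at [-1.205, 0.3, 1.521, -0, 1.321, -0.067], TCP at [230.67, -499.28, 205.446] pointing down, gripper open.
Joint ranges: [-3.03, 3.03], [-0.79, 2.21], [0.23, 2.52], [-1.04, 4.18], [0, 3.07], [-2.55, 2.55]. Speed limits (rad/s): [2.22, 2.22, 2.57, 3.14, 3.14, 3.14].

## Interface

Orientations are given as [roll, pitch, yaw] about the fixed x, y, z axes, in that order (R = Rz(yaw) Ry(pitch) Rx(roll)).
In Python, from cell import manip gives the robot as it stands.
- The arm moves only by the tool servo_tool, never from a script. Its argument "commands" is a list of rows, each an object with "dp": the shift along the tool's x, y, z in mm, a list of three; "turn": the turn, a rotation vector about the tool's x, y, z in degrees, a list of three. A call has 1 to 5 rows; each row is the pose to reach, as a shift and turn from the pose measured when the call began, along the tool's axes at that moment; what a row does not reach only later rows make up. A row lasts 1/12 s, in which the tool goes at most 41.7 mm and 7.16 degrees, less where a joint would pass 70% of its speed; a pose out of reach is approached as far as the arm can. A call with a gripper value outside its range is refused whole. "grip" is the gripper command: -1 is fully open, 1 is shut, values between are in proportion, set as the call begins (left out, the last holds). The fingers move at their own pace and stop on an object; "force" is the grip in N (left out, the last holds). Time passes only in rows, so rows that repeat a pose let the fingers close. It gives the time, the measured TCP pose, the force and the opening at its end, in the units of the state.
- manip.read_state(): the state, without advancing time (a new reading comes with each control period).
- manip.camera(name): name is "scene" or "top" or "wrist"; returns a dict with "img" (480x640x3 uint8, red, green, blue), "depth" (480x640 float32, mm along the optical axis (not along the pixel's ray), 0 where there is no reading), "K" (3x3 intrinsics, pixels), "R" (3x3) and "t" (3): a world point X has camera coordinates R X + t; the wrist camera has in their place "hand_eye" (4x4, takes a point from camera to tool coordinates, whose origin is the TCP and whose axes are the tool frame's). Camera axes: x right, y down, z forward; pixel columns grow to the right and rows downward; lengths in mm; the calibration is good to about 2 mm. A picture is of the moment at which its call begins: read the wrist's pose just before it.
- manip.sign_off(): hands the job in, once; it reports no verdict.
The state is a dict: "clock": time; "joints": joint angles; "qd": joint speeds; "effort": joint torques, N m; "eef_pos": TCP position; "eef_rot": TCP orientation; "wrist_force": force on the tool from outside, world axes, zero at the start; "moment": the same for the moment, N m; "finger_gap": finger opening in mm.
Only numpy, scipy, OpenCV 4.12 (cv2) and the standard library are available. Lean on these libraries where they do the work, as an engineer would, in place of code of your own. Each camera call takes 0.05 s, during which the arm holds its last target.

## Working session

There is one attempt and no reset: what is moved stays moved. The work goes in short steps, Python scripts to look and compute and a tool call to move; the robot and the scene stay as the last step left them, time stands still between calls to the robot, and variables do not carry over. Pictures are saved under pics/ and viewed, and the job is handed in when it is done.

Besides the shell and the picture viewer there is one more tool, called after "Request:" by a JSON object that holds its "op" and its "data". servo_tool: Moves the arm, as the interface text tells. Its arguments: {"type":"object","properties":{"commands":{"type":"array","items":{"type":"object","properties":{"dp":{"type":"array","items":{"type":"number"}},"turn":{"type":"array","items":{"type":"number"}}}}},"grip":{"type":"number"},"force":{"type":"number"}},"required":["commands"]}

```bash
mkdir -p pics; ls; python3 - <<'E'
from cell import manip
import cv2,numpy as np
print(manip.read_state())
for n in ["scene","top"]:
    c=manip.camera(n); np.savez(f"{n}0.npz",**c)
    cv2.imwrite(f"pics/{n}0.png",c["img"][:,:,::-1]); print(n,c["K"],c["R"],c["t"])
E
```

```text
pics
{'clock': 0.0, 'joints': array([-1.20459504e+00,  3.00474179e-01,  1.52156559e+00, -4.42953135e-05,
        1.32068570e+00, -6.66329715e-02]), 'qd': array([ 8.17152856e-04, -3.07401121e-04,  4.52077455e-05,  2.02372104e-03,
        3.43952060e-04,  1.06340208e-03]), 'effort': array([ 1.00598871e-03, -5.31800330e+01, -3.52738130e+01,  7.08859228e-02,
        2.43563071e-02, -1.23490154e-04]), 'eef_pos': array([ 230.57424537, -499.05570848,  204.89119131]), 'eef_rot': array([-1.57076371e+00,  1.13316161e-03, -1.13795106e+00]), 'wrist_force': array([-0.10931776, -0.07868835, -0.796386  ]), 'moment': array([-0.01692282,  0.04214564,  0.00924579]), 'finger_gap': 94.05145673165082}
scene [[468.84360353   0.         321.82563892]
 [  0.         468.84360353 237.2523774 ]
 [  0.           0.           1.        ]] [[-0.52672448  0.84989231  0.01563268]
 [ 0.69743528  0.4426059  -0.56363467]
 [-0.48594789 -0.2859774  -0.82587625]] [ 280.9648901  -378.90642654 1158.65530747]
top [[434.33123188   0.         318.58861122]
 [  0.         434.33123188 242.98987788]
 [  0.           0.           1.        ]] [[ 0.01007778 -0.99870378  0.04989195]
 [-0.99362406 -0.01560463 -0.11165899]
 [ 0.1122928  -0.04844857 -0.99249336]] [  4.76978513 622.3876752  741.60720266]
```

View pics/scene0.png

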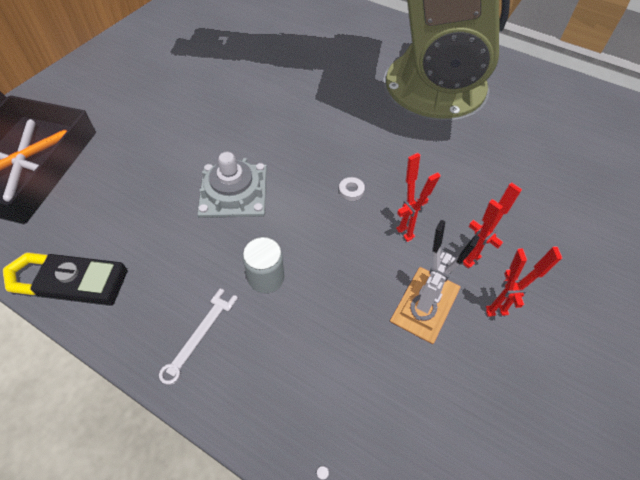

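View pics/top0.png

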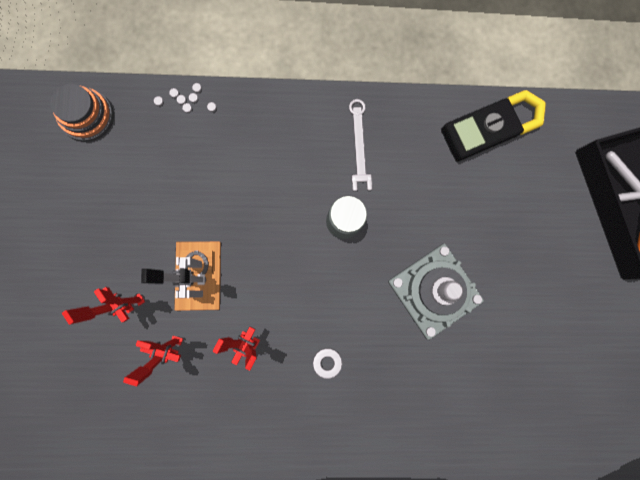

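The job's pliers are the only black-handled ones, in the wooden stand: scene (440,265), top (183,275). The things that could be taken for them are the red pliers at scene (415,195), (488,228) and (520,285), or top (105,303), (160,350) and (240,345). The hub is at scene (230,185), top (440,292). Next I'll check this in a close crop.

```bash
python3 - <<'E'
import cv2,numpy as np
a=np.load("scene0.npz");b=np.load("top0.npz")
A=cv2.resize(a["img"][210:350,380:520],(400,400),interpolation=cv2.INTER_CUBIC)
B=cv2.resize(b["img"][230:330,130:230],(400,400),interpolation=cv2.INTER_CUBIC)
C=cv2.resize(b["img"][240:345,385:490],(400,400),interpolation=cv2.INTER_CUBIC)
cv2.imwrite("pics/crop0.png",np.hstack([A,B])[:,:,::-1]);
cv2.imwrite("pics/crop1.png",C[:,:,::-1]);
E
cat > h.py <<'E'
import numpy as np,cv2
def world(c,mask=None):
    d=c["depth"].astype(float);v,u=np.mgrid[:480,:640];K=c["K"]
    P=np.stack([(u-K[0,2])/K[0,0]*d,(v-K[1,2])/K[1,1]*d,d],-1)
    return (P-c["t"])@c["R"]
def ray(c,u,v,z):
    r=c["R"].T@np.array([(u-c["K"][0,2])/c["K"][0,0],(v-c["K"][1,2])/c["K"][1,1],1]);o=-c["R"].T@c["t"]
    return o+r*(z-o[2])/r[2]
E
python3 - <<'E'
from h import *
b=np.load("top0.npz");a=np.load("scene0.npz")
for n,c in (("top",b),("scene",a)):
    W=world(c);img=c["img"].astype(int)
    ok=c["depth"]>0
    # dark handles: black & high
    m=ok&(W[...,2]>140)&(img.max(-1)<60)&(abs(W[...,1]-230)<200)&(W[...,0]>200)
    k,l,s,ce=cv2.connectedComponentsWithStats(m.astype(np.uint8))
    for i in range(1,k):
        if s[i,4]>5: p=W[l==i];print(n,"handle",s[i],p.mean(0).round(1),p.min(0).round(),p.max(0).round())
    red=ok&(img[...,0]>150)&(img[...,1]<60)
    k,l,s,ce=cv2.connectedComponentsWithStats(red.astype(np.uint8))
    for i in range(1,k):
        if s[i,4]>30: p=W[l==i];print(n,"red",p.min(0).round(),p.max(0).round())
    m=ok&(W[...,2]>90)&(W[...,2]<112)&(abs(W[...,1]+220)<80)&(abs(W[...,0]-530)<100)
    p=W[m];print(n,"stub",m.sum(),p.mean(0).round(1) if len(p) else 0,p.min(0),p.max(0))
E
```

```text
top handle [142 269  22  15 299] [555.1 250.5 191.1] [546. 245. 159.] [565. 259. 213.]
top handle [181 269   9  14  96] [554.9 204.3 193.8] [547. 201. 158.] [565. 208. 213.]
top red [490. 353. 191.] [508. 368. 196.]
top red [442. 127.  94.] [455. 139. 110.]
top red [397. 106.  -0.] [449. 132. 196.]
top red [408. 262. 191.] [419. 280. 197.]
top stub 342 [ 540.6 -204.3   99.6] [ 524.25980304 -222.97739884   90.81867291] [ 557.19040097 -189.38040989  104.2346506 ]
scene handle [473  40   4   4   6] [209.6 103.5 266. ] [209. 102. 263.] [211. 106. 269.]
scene handle [ 423   45   61   44 1402] [219.8  79.8 212.8] [200.  30. 166.] [239. 132. 259.]
scene handle [480  59   6   5  10] [201.8 126.2 232.7] [200. 123. 229.] [204. 129. 236.]
scene handle [433 221  12  31 199] [563.1 209.7 192.6] [549. 203. 162.] [569. 216. 212.]
scene handle [457 235  22  29 197] [562.7 252.8 192.8] [547. 246. 160.] [568. 259. 213.]
scene red [433. 108.  93.] [462. 141. 196.]
scene red [428. 147.  87.] [473. 164. 195.]
scene red [412. 250.  92.] [470. 281. 195.]
scene red [449. 120.  49.] [481. 141.  98.]
scene red [451. 137.   7.] [467. 152.  93.]
scene red [428. 236.  90.] [456. 256. 124.]
scene red [359. 274.  -0.] [455. 294.  98.]
scene red [491. 354. 142.] [514. 368. 195.]
scene red [425. 254.   1.] [458. 276.  63.]
scene red [506. 314.  94.] [540. 358. 196.]
scene red [515. 339.  89.] [542. 361.  99.]
scene red [502. 323.   9.] [531. 343.  68.]
scene red [508. 346.   9.] [517. 357.  59.]
scene stub 235 [ 546.1 -203.    98.9] [ 526.73006632 -223.52657423   90.00838852] [ 560.53179274 -188.75865718  104.99887326]
```

View pics/crop0.png

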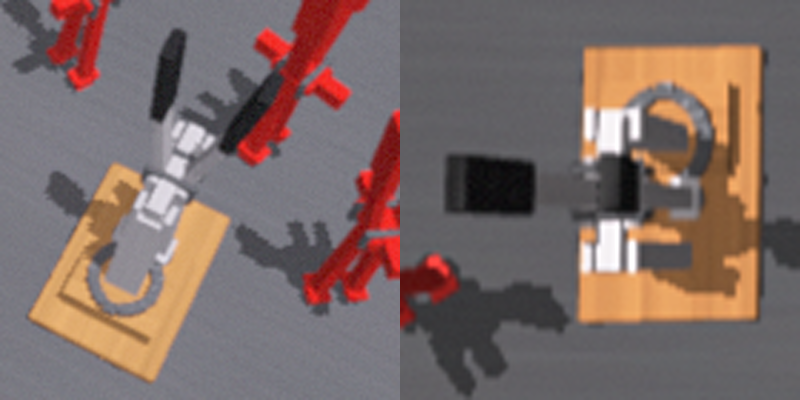

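View pics/crop1.png

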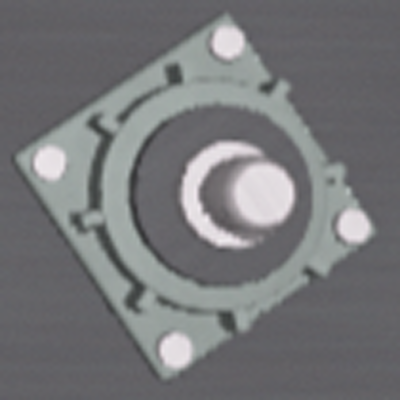

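```bash
python3 - <<'E'
from h import *
for n in ("top","scene"):
    c=np.load(n+"0.npz");W=world(c);img=c["img"].astype(int)
    m=((img[...,0]-img[...,2])>60)&(img[...,1]>70)&(img[...,0]>120)&(abs(W[...,1]-230)<80)&(abs(W[...,0]-560)<90)&(W[...,2]<20)
    m=cv2.morphologyEx(m.astype(np.uint8),cv2.MORPH_OPEN,np.ones((3,3)))
    v,u=np.nonzero(m)
    P=np.array([ray(c,a,b,8) for a,b in zip(u,v)])[:,:2]
    r=cv2.minAreaRect(P.astype(np.float32));print(n,"base",r,cv2.boxPoints(r).round(1).tolist())
    m=(c["depth"]>0)&(W[...,2]>150)&(img.max(-1)<70)&(abs(W[...,1]-230)<45)&(abs(W[...,0]-557)<25)
    print(n,"z>205 each handle")
    for s in (lambda y:y<230,lambda y:y>=230):
        q=W[m&s(W[...,1])&(W[...,2]>207)];print(len(q),np.median(q,0).round(1),q.min(0).round(1),q.max(0).round(1))
    # stub top
    m=(c["depth"]>0)&(W[...,2]>97)&(abs(W[...,1]+205)<30)&(abs(W[...,0]-543)<30)
    v,u=np.nonzero(m);P=np.array([ray(c,a,b,101) for a,b in zip(u,v)])[:,:2]
    print(n,"stub",cv2.minEnclosingCircle(P.astype(np.float32)),P.mean(0))
    m=(c["depth"]>0)&(W[...,2]>58)&(W[...,2]<65)&(abs(W[...,1]+205)<40)&(abs(W[...,0]-543)<40)
    v,u=np.nonzero(m);P=np.array([ray(c,a,b,62) for a,b in zip(u,v)])[:,:2]
    print(n,"collar",cv2.minEnclosingCircle(P.astype(np.float32)))
E
```

```text
top base ((563.1856689453125, 230.88531494140625), (123.76544189453125, 78.34466552734375), 2.031857967376709) [[500.0, 267.79998779296875], [502.70001220703125, 189.5], [626.4000244140625, 193.89999389648438], [623.5999755859375, 272.20001220703125]]
top z>205 each handle
71 [556.  204.2 210.2] [548.  201.3 207.9] [564.3 209.3 213.2]
95 [554.2 255.1 210.4] [546.1 251.1 207.4] [563.6 259.7 213.2]
top stub ((540.6724243164062, -204.97640991210938), 16.490747451782227) [ 540.78657989 -205.10000691]
top collar ((540.6453857421875, -205.7965545654297), 23.99493408203125)
scene base ((566.002197265625, 231.10089111328125), (125.11199188232422, 79.87914276123047), 1.3312981128692627) [[502.5, 269.6000061035156], [504.3999938964844, 189.6999969482422], [629.5, 192.60000610351562], [627.5999755859375, 272.5]]
scene z>205 each handle
61 [559.9 206.4 210.2] [549.2 202.9 207.1] [569.3 209.8 212.3]
71 [558.7 255.5 210.5] [547.5 251.8 207.5] [568.2 259.1 212.8]
scene stub ((544.8532104492188, -203.07406616210938), 17.357614517211914) [ 544.69480828 -204.53452482]
scene collar ((544.0203857421875, -204.57421875), 25.37434196472168)
```

```bash
cat >> h.py <<'E'
from scipy.spatial.transform import Rotation as Ro
def go(s,p,yaw):
    R=Ro.from_euler('xyz',s["eef_rot"]).as_matrix()
    T=Ro.from_euler('xyz',[-np.pi/2,0,yaw]).as_matrix()
    print("clock",round(s["clock"],2),"pos",s["eef_pos"].round(1),"rot",s["eef_rot"].round(3),"F",s["wrist_force"].round(1),"gap",round(s["finger_gap"],1))
    print("dp",(R.T@(np.array(p)-s["eef_pos"])).round(1),"turn",np.degrees(Ro.from_matrix(R.T@T).as_rotvec()).round(1))
E
python3 - <<'E'
from h import *
from cell import manip
print(manip.camera("wrist")["hand_eye"].round(3))
go(manip.read_state(),[557,230,320],-1.54)
E
```

```text
[[   1.       0.      -0.       0.81 ]
 [   0.      -0.243    0.97  -177.789]
 [   0.      -0.97    -0.243   69.138]
 [   0.       0.       0.       1.   ]]
clock 0.15 pos [ 230.6 -499.1  205. ] rot [-1.571e+00  1.000e-03 -1.138e+00] F [ 0.1 -0.1  0.1] gap 94.1
dp [-525.1 -114.5  602.1] turn [ 0.  23.  -0.1]
```

Request:
{"op": "servo_tool", "data": {"commands": [{"dp": [-20, -22, 23], "turn": [0, 5, 0]}, {"dp": [-40, -44, 46], "turn": [0, 10, 0]}, {"dp": [-60, -66, 69], "turn": [0, 15, 0]}, {"dp": [-83, -88, 95], "turn": [0, 20, 0]}, {"dp": [-106, -110, 122], "turn": [0, 23, 0]}], "grip": -1, "force": 25}}

```text
clock: 0.57
eef_pos: [297.0, -350.3, 315.9]
eef_rot: [-1.571, 0.001, -1.545]
wrist_force: [0.7, -0.6, 0.1]
finger_gap: 93.9
```

```bash
python3 - <<'E'
from h import *
from cell import manip
go(manip.read_state(),[557,230,330],-1.54)
E
```

```text
clock 0.57 pos [ 297.  -350.3  315.9] rot [-1.571e+00  1.000e-03 -1.545e+00] F [ 0.7 -0.6  0.1] gap 93.9
dp [-573.4  -13.6  274.9] turn [ 0.  -0.3 -0.1]
```

Request:
{"op": "servo_tool", "data": {"commands": [{"dp": [-36, -1, 18]}, {"dp": [-73, -3, 36]}, {"dp": [-110, -4, 54]}, {"dp": [-147, -5, 71]}, {"dp": [-184, -6, 89]}]}}

```text
$.commands[0]: bad value
```

Request:
{"op": "servo_tool", "data": {"commands": [{"dp": [-36, -1, 18]}, {"dp": [-73, -2, 36]}, {"dp": [-110, -2, 54]}, {"dp": [-147, -3, 71]}, {"dp": [-184, -4, 89]}]}}

```text
$.commands[0]: bad value
```

```bash
python3 - <<'E'
from h import *
from cell import manip
go(manip.read_state(),[557,230,330],-1.54)
E
```

```text
clock 0.57 pos [ 297.  -350.3  315.9] rot [-1.571e+00  1.000e-03 -1.545e+00] F [ 0.7 -0.6  0.1] gap 93.9
dp [-573.4  -13.6  274.9] turn [ 0.  -0.3 -0.1]
```

Every row needs "turn".

Request:
{"op": "servo_tool", "data": {"commands": [{"dp": [-36, -1, 18], "turn": [0, 0, 0]}, {"dp": [-73, -3, 36], "turn": [0, 0, 0]}, {"dp": [-110, -4, 54], "turn": [0, 0, 0]}, {"dp": [-147, -5, 71], "turn": [0, 0, 0]}, {"dp": [-184, -6, 89], "turn": [0, 0, 0]}]}}

```text
clock: 0.98
eef_pos: [381.3, -162.2, 322.2]
eef_rot: [-1.571, 0.001, -1.545]
wrist_force: [0.9, -1.2, -0.6]
finger_gap: 93.8
```

Request:
{"op": "servo_tool", "data": {"commands": [{"dp": [-36, -1, 18], "turn": [0, 0, 0]}, {"dp": [-73, -2, 36], "turn": [0, 0, 0]}, {"dp": [-110, -2, 54], "turn": [0, 0, 0]}, {"dp": [-147, -3, 71], "turn": [0, 0, 0]}, {"dp": [-184, -4, 89], "turn": [0, 0, 0]}]}}

```text
clock: 1.4
eef_pos: [465.8, 26.2, 326.4]
eef_rot: [-1.571, 0.001, -1.545]
wrist_force: [0.9, -1.4, 0.9]
finger_gap: 94.2
```

```bash
python3 - <<'E'
from h import *
from cell import manip
go(manip.read_state(),[557,230,330],-1.54)
E
```

```text
clock 1.4 pos [465.8  26.2 326.4] rot [-1.571e+00  1.000e-03 -1.545e+00] F [ 0.9 -1.4  0.9] gap 94.2
dp [-201.4   -3.4   96.4] turn [ 0.  -0.3 -0.1]
```

Request:
{"op": "servo_tool", "data": {"commands": [{"dp": [-36, -1, 17], "turn": [0, 0, 0]}, {"dp": [-73, -2, 35], "turn": [0, 0, 0]}, {"dp": [-110, -2, 53], "turn": [0, 0, 0]}, {"dp": [-147, -3, 71], "turn": [0, 0, 0]}, {"dp": [-180, -3, 87], "turn": [0, 0, 0]}]}}

```text
clock: 1.82
eef_pos: [548.5, 210.9, 329.3]
eef_rot: [-1.571, 0.001, -1.544]
wrist_force: [0.0, -0.3, 0.3]
finger_gap: 94.0
```

Request:
{"op": "servo_tool", "data": {"commands": [{"dp": [-21, 0, 9.5], "turn": [0, 0, 0]}, {"dp": [-21, 0, 9.5], "turn": [0, 0, 0]}, {"dp": [-21, 0, 9.5], "turn": [0, 0, 0]}]}}

```text
clock: 2.07
eef_pos: [557.4, 233.0, 328.1]
eef_rot: [-1.573, 0.0, -1.543]
wrist_force: [0.4, -0.7, -0.5]
finger_gap: 93.9
```

```bash
python3 - <<'E'
from h import *
from cell import manip
s=manip.read_state()
go(s,[557,230,330],-1.54)
c=manip.camera("wrist");np.savez("w1.npz",**c,pos=s["eef_pos"],rot=s["eef_rot"])
cv2.imwrite("pics/w1.png",c["img"][:,:,::-1])
E
```

```text
clock 2.07 pos [557.4 233.  328.1] rot [-1.573  0.    -1.543] F [ 0.4 -0.7 -0.5] gap 93.9
dp [ 3.  -1.9 -0.5] turn [ 0.1 -0.2 -0. ]
```

View pics/w1.png

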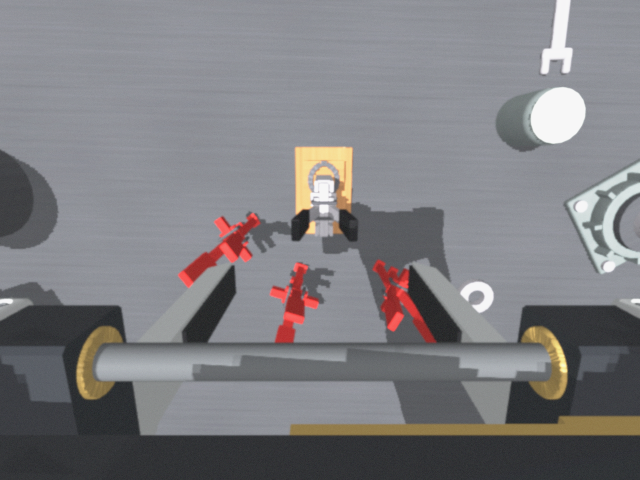

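The wrist view shows the black handles at about (300,225) and (347,225), with the ring in front at (323,175). The jaws straddle them and the red pliers stay outside. Now the grip pose from depth.

```bash
cat >> h.py <<'E'
def wworld(c):
    d=c["depth"].astype(float);v,u=np.mgrid[:480,:640];K=c["K"]
    P=np.stack([(u-K[0,2])/K[0,0]*d,(v-K[1,2])/K[1,1]*d,d],-1)
    T=P@c["hand_eye"][:3,:3].T+c["hand_eye"][:3,3]
    R=Ro.from_euler('xyz',c["rot"]).as_matrix()
    return T@R.T+c["pos"]
E
python3 - <<'E'
from h import *
c=np.load("w1.npz");W=wworld(c);img=c["img"].astype(int);print(c["K"][0])
m=(c["depth"]>0)&(W[...,2]>150)&(W[...,2]<220)&(img.max(-1)<70)&(abs(W[...,1]-230)<45)&(abs(W[...,0]-557)<30)
for s in (lambda y:y<230,lambda y:y>=230):
    k=m&s(W[...,1])&(W[...,2]>206);q=W[k];print(len(q),np.median(q,0).round(1),q.min(0).round(1),q.max(0).round(1),[x.min() for x in np.nonzero(k)],[x.max() for x in np.nonzero(k)])
m=((img[...,0]-img[...,2])>60)&(img[...,1]>70)&(img[...,0]>120)&(abs(W[...,1]-230)<80)&(abs(W[...,0]-560)<90)&(W[...,2]<15)
r=cv2.minAreaRect(W[m][:,:2].astype(np.float32));print(r)
m=(W[...,2]>95)&(W[...,2]<118)&(abs(W[...,1]-230)<40)&(abs(W[...,0]-560)<50)
r=cv2.minAreaRect(W[m][:,:2].astype(np.float32));print("bar/posts",r,W[m].mean(0))
m=(W[...,2]>15)&(W[...,2]<32)&(abs(W[...,1]-230)<40)&(abs(W[...,0]-590)<40)
print("ring",cv2.minAreaRect(W[m][:,:2].astype(np.float32)),W[m].max(0),W[m].min(0))
E
```

```text
[350.76097226   0.         321.41422528]
197 [556.  204.7 208.5] [546.  200.2 206.2] [566.  208.8 210.9] [np.int64(219), np.int64(348)] [np.int64(241), np.int64(357)]
179 [555.3 254.1 208.7] [546.  250.5 206. ] [564.9 258.4 210.5] [np.int64(218), np.int64(291)] [np.int64(240), np.int64(300)]
((563.0848388671875, 229.7256622314453), (123.25623321533203, 81.43035125732422), 1.2491180896759033)
bar/posts ((556.3223876953125, 229.7663116455078), (63.84269332885742, 28.653034210205078), 1.0465641021728516) [557.68422544 229.64757776 109.62934077]
ring ((580.1525268554688, 230.44970703125), (54.07970428466797, 55.499202728271484), 1.6091216802597046) [606.79648808 258.45730463  31.52516765] [552.61764921 202.39323064  15.00392169]
```

Request:
{"op": "servo_tool", "data": {"commands": [{"dp": [3.5, 15, -1.7], "turn": [0.1, 0.1, 0]}, {"dp": [3.5, 50, -1.7], "turn": [0.1, 0.1, 0]}, {"dp": [3.5, 85, -1.7], "turn": [0.1, 0.1, 0]}, {"dp": [3.5, 115, -1.7], "turn": [0.1, 0.1, 0]}, {"dp": [3.5, 135, -1.7], "turn": [0.1, 0.1, 0]}]}}

```text
clock: 2.53
eef_pos: [554.4, 226.8, 191.2]
eef_rot: [-1.573, -0.0, -1.547]
wrist_force: [0.5, 0.2, -0.9]
finger_gap: 94.0
```

```bash
python3 - <<'E'
from h import *
from cell import manip
go(manip.read_state(),[555.6,229.5,166],-1.545)
E
```

```text
clock 2.53 pos [554.4 226.8 191.2] rot [-1.573 -0.    -1.547] F [ 0.5  0.2 -0.9] gap 94.0
dp [-2.7 25.2  1.3] turn [ 0.1 -0.1  0. ]
```

Request:
{"op": "servo_tool", "data": {"commands": [{"dp": [-2.5, 12, 1.3], "turn": [0.1, -0.1, 0]}, {"dp": [-2.5, 25, 1.3], "turn": [0.1, -0.1, 0]}, {"dp": [-2.5, 25, 1.3], "turn": [0.1, -0.1, 0]}, {"dp": [-2.5, 25, 1.3], "turn": [0.1, -0.1, 0]}]}}

```text
clock: 2.87
eef_pos: [555.5, 228.3, 166.6]
eef_rot: [-1.571, -0.001, -1.547]
wrist_force: [-0.1, -0.2, 1.0]
finger_gap: 94.1
```

```bash
python3 - <<'E'
from h import *
from cell import manip
s=manip.read_state();go(s,[555.6,229.5,166],-1.545)
c=manip.camera("wrist")
cv2.imwrite("pics/w2.png",c["img"][:,:,::-1])
E
```

```text
clock 2.87 pos [555.5 228.3 166.6] rot [-1.571e+00 -1.000e-03 -1.547e+00] F [-0.1 -0.2  1. ] gap 94.1
dp [-1.2  0.6  0.1] turn [ 0.  -0.1  0. ]
```

View pics/w2.png

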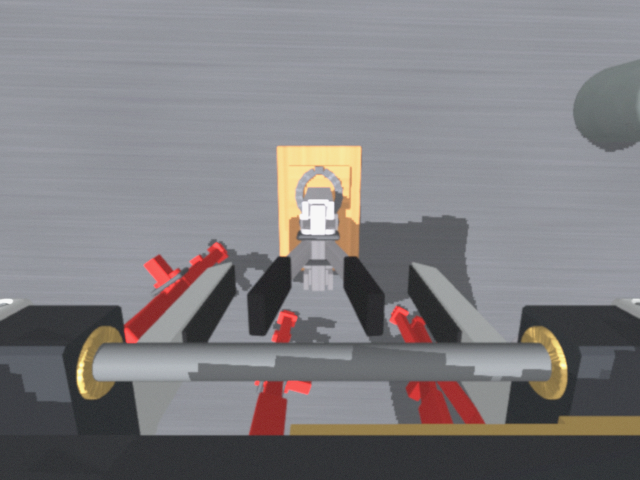

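The black handles lie between the fingers, about 2 mm towards tool -x. I'll centre on them and close.

Request:
{"op": "servo_tool", "data": {"commands": [{"dp": [-1.5, 0.5, 0], "turn": [0, 0, 0]}, {"dp": [-1.5, 0.5, 0], "turn": [0, 0, 0]}]}}

```text
clock: 3.08
eef_pos: [556.3, 230.1, 168.2]
eef_rot: [-1.568, 0.001, -1.547]
wrist_force: [0.3, 0.2, -0.0]
finger_gap: 93.8
```

Request:
{"op": "servo_tool", "data": {"commands": [{"dp": [0, 0, 0], "turn": [0, 0, 0]}, {"dp": [0, 0, 0], "turn": [0, 0, 0]}, {"dp": [0, 0, 0], "turn": [0, 0, 0]}, {"dp": [0, 0, 0], "turn": [0, 0, 0]}, {"dp": [0, 0, 0], "turn": [0, 0, 0]}], "grip": 1, "force": 30}}

```text
clock: 3.5
eef_pos: [556.3, 230.1, 168.2]
eef_rot: [-1.568, 0.001, -1.547]
wrist_force: [0.5, -0.3, 0.1]
finger_gap: 64.1
```

Request:
{"op": "servo_tool", "data": {"commands": [{"dp": [0, 0, 0], "turn": [0, 0, 0]}, {"dp": [0, 0, 0], "turn": [0, 0, 0]}, {"dp": [0, 0, 0], "turn": [0, 0, 0]}, {"dp": [0, 0, 0], "turn": [0, 0, 0]}, {"dp": [0, 0, 0], "turn": [0, 0, 0]}]}}

```text
clock: 3.92
eef_pos: [556.5, 230.4, 168.9]
eef_rot: [-1.567, 0.001, -1.547]
wrist_force: [-0.5, 4.0, 7.2]
finger_gap: 30.7
```

```bash
python3 - <<'E'
from h import *
from cell import manip
s=manip.read_state();go(s,[555.6,229.5,166],-1.545)
c=manip.camera("wrist")
cv2.imwrite("pics/w3.png",c["img"][:,:,::-1])
c=manip.camera("scene")
cv2.imwrite("pics/s3.png",cv2.resize(c["img"][190:350,380:540,::-1],(560,560),interpolation=cv2.INTER_CUBIC))
E
```

```text
clock 3.92 pos [556.5 230.4 168.9] rot [-1.567e+00  1.000e-03 -1.547e+00] F [-0.5  4.   7.2] gap 30.7
dp [ 0.9  2.9 -1. ] turn [-0.2 -0.1 -0.1]
```

View pics/w3.png

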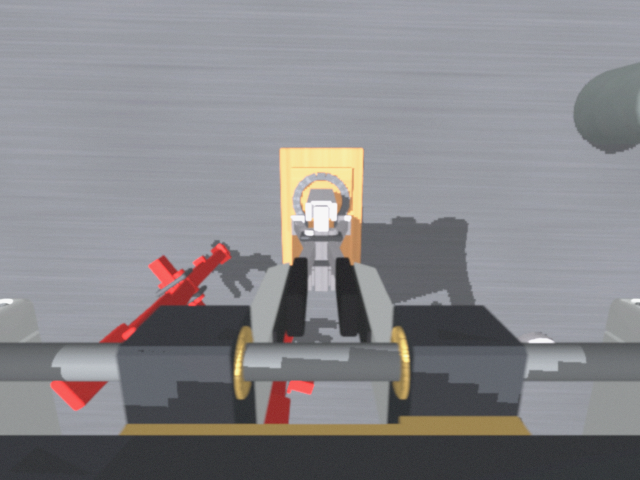

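View pics/s3.png

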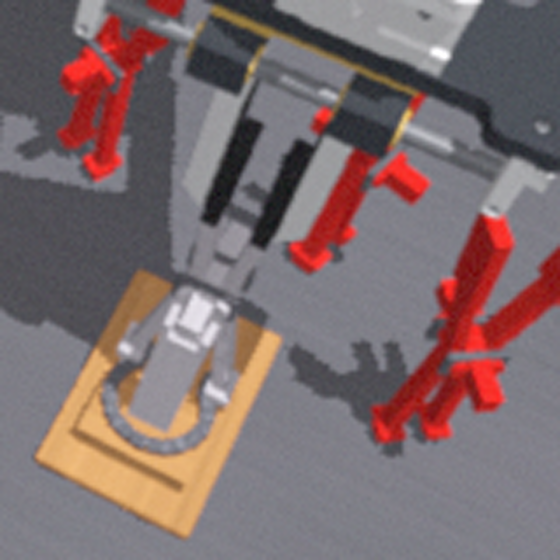

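Gap 31 mm, handles at the stop, and the ring visibly spread at both eyes. Lifting straight up.

Request:
{"op": "servo_tool", "data": {"commands": [{"dp": [0, -2, 0], "turn": [0, 0, 0]}, {"dp": [0, -5, 0], "turn": [0, 0, 0]}, {"dp": [0, -10, 0], "turn": [0, 0, 0]}, {"dp": [0, -15, 0], "turn": [0, 0, 0]}, {"dp": [0, -20, 0], "turn": [0, 0, 0]}]}}

```text
clock: 4.43
eef_pos: [556.4, 230.3, 189.4]
eef_rot: [-1.567, 0.001, -1.547]
wrist_force: [-0.4, 0.3, -3.2]
finger_gap: 29.0
```

```bash
python3 - <<'E'
from h import *
from cell import manip
s=manip.read_state();go(s,[556.3,230.1,290],-1.545)
c=manip.camera("scene")
cv2.imwrite("pics/s4.png",cv2.resize(c["img"][190:350,380:540,::-1],(560,560),interpolation=cv2.INTER_CUBIC))
E
```

```text
clock 4.43 pos [556.4 230.3 189.4] rot [-1.567e+00  1.000e-03 -1.547e+00] F [-0.4  0.3 -3.2] gap 29.0
dp [ 1.000e-01 -1.006e+02  3.000e-01] turn [-0.2 -0.1 -0.1]
```

View pics/s4.png

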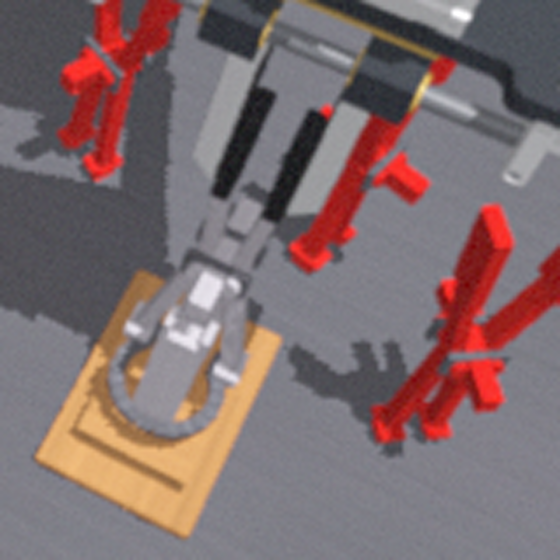

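Request:
{"op": "servo_tool", "data": {"commands": [{"dp": [0, -8, 0], "turn": [0, 0, 0]}, {"dp": [0, -20, 0], "turn": [0, 0, 0]}, {"dp": [0, -35, 0], "turn": [0, 0, 0]}, {"dp": [0, -52, 0], "turn": [0, 0, 0]}, {"dp": [0, -70, 0], "turn": [0, 0, 0]}], "force": 18}}

```text
clock: 4.9
eef_pos: [556.3, 230.3, 262.2]
eef_rot: [-1.565, 0.002, -1.547]
wrist_force: [0.1, -0.1, -3.0]
finger_gap: 30.5
```

Request:
{"op": "servo_tool", "data": {"commands": [{"dp": [0, -15, 0], "turn": [0, 0, 0]}, {"dp": [0, -25, 0], "turn": [0, 0, 0]}, {"dp": [0, -33, 0], "turn": [0, 0, 0]}, {"dp": [0, -38, 0], "turn": [0, 0, 0]}, {"dp": [0, -38, 0], "turn": [0, 0, 0]}]}}

```text
clock: 5.32
eef_pos: [556.2, 230.3, 301.0]
eef_rot: [-1.564, 0.002, -1.547]
wrist_force: [-0.9, 0.1, -2.3]
finger_gap: 30.0
```

```bash
python3 - <<'E'
from h import *
from cell import manip
s=manip.read_state();go(s,[544,-180,300],-1.545)
c=manip.camera("wrist");np.savez("w5.npz",**c,pos=s["eef_pos"],rot=s["eef_rot"])
cv2.imwrite("pics/w5.png",c["img"][:,:,::-1])
c=manip.camera("scene");np.savez("s5.npz",**c)
cv2.imwrite("pics/s5.png",cv2.resize(c["img"][150:310,380:540,::-1],(560,560),interpolation=cv2.INTER_CUBIC))
E
```

```text
clock 5.32 pos [556.2 230.3 301. ] rot [-1.564  0.002 -1.547] F [-0.9  0.1 -2.3] gap 30.0
dp [ 4.099e+02  1.000e-01 -2.210e+01] turn [-0.4 -0.1 -0.1]
```

View pics/s5.png

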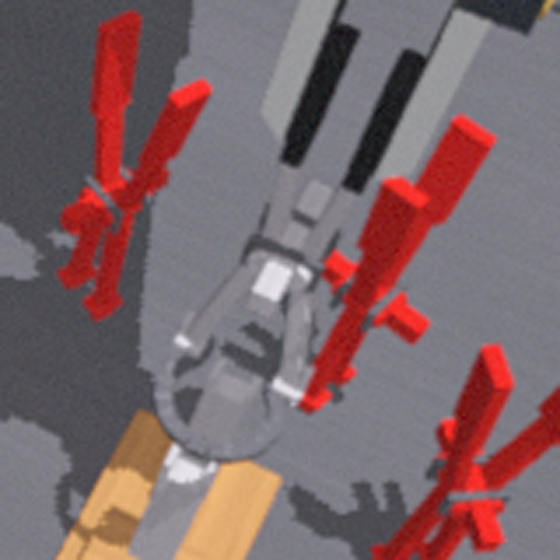

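View pics/w5.png

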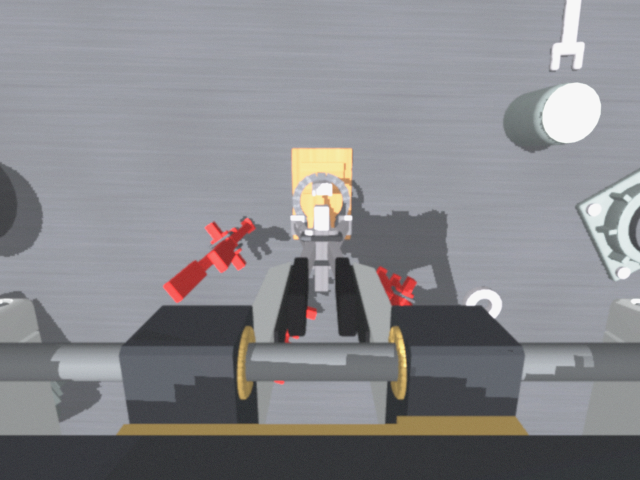

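```bash
cat > ring.py <<'E'
from h import *
def ring(W,c0,zlo,zhi,ret=False):
    dx=W[...,:2]-np.array(c0)
    r=np.hypot(dx[...,0],dx[...,1])
    m=(W[...,2]>zlo)&(W[...,2]<zhi)&(r<34)&(r>14)&(dx[...,0]>-8)
    p=W[m]
    A=np.c_[p[:,:2]-c0,np.ones(len(p))];k=np.ones(len(p),bool)
    for _ in range(5):
        f=np.linalg.lstsq(A[k],p[k,2],rcond=None)[0];k=abs(A@f-p[:,2])<3
    q=p[k]
    # circle mean radius fit
    B=np.c_[2*q[:,:2],np.ones(len(q))];s=np.linalg.lstsq(B,(q[:,:2]**2).sum(1),rcond=None)[0]
    ce=s[:2];R=np.sqrt(s[2]+ce@ce)
    rr=np.hypot(*(q[:,:2]-ce).T)
    print("n",len(q),"centre",ce.round(1),"R",R.round(1),"r pct",np.percentile(rr,[3,97]).round(1),"topz@c0",f[2].round(1),"tilt deg x,y",np.degrees(f[:2]).round(1),"res",(A@f-p[:,2])[k].std().round(2))
    return m
E
python3 - <<'E'
from ring import *
c=np.load("w5.npz");W=wworld(c)
ring(W,(578,230),135,175)
c=np.load("s5.npz");W=world(c)
ring(W,(581,230),135,175)
E
```

```text
n 719 centre [577.5 230.4] R 23.1 r pct [19.6 26.2] topz@c0 154.9 tilt deg x,y [-4.2  0.2] res 0.75
n 289 centre [580.1 231.5] R 23.2 r pct [19.3 26.4] topz@c0 155.9 tilt deg x,y [-5.   0.3] res 1.02
```

The spread ring is held. Its inner radius is 19.5 mm and it sags about 4.5° at the back, within the stated play. Carrying it over to the hub.

Request:
{"op": "servo_tool", "data": {"commands": [{"dp": [8, 0, -1], "turn": [-0.2, 0, 0]}, {"dp": [24, 0, -2.5], "turn": [-0.4, 0, 0]}, {"dp": [48, 0, -5], "turn": [-0.4, 0, 0]}, {"dp": [76, 0, -8], "turn": [-0.4, 0, 0]}, {"dp": [106, 0, -11], "turn": [-0.4, 0, 0]}]}}

```text
clock: 5.83
eef_pos: [546.9, 122.7, 298.4]
eef_rot: [-1.575, 0.001, -1.546]
wrist_force: [-0.4, -0.4, -3.1]
finger_gap: 30.4
```

Request:
{"op": "servo_tool", "data": {"commands": [{"dp": [30, 0, -3], "turn": [0, 0, 0]}, {"dp": [60, 0, -6], "turn": [0, 0, 0]}, {"dp": [90, 0, -9], "turn": [0, 0, 0]}, {"dp": [120, 0, -12], "turn": [0, 0, 0]}, {"dp": [150, 0, -16], "turn": [0, 0, 0]}]}}

```text
clock: 6.25
eef_pos: [533.9, -29.5, 297.7]
eef_rot: [-1.576, 0.001, -1.546]
wrist_force: [0.7, -0.6, -3.0]
finger_gap: 30.6
```

```bash
python3 - <<'E'
from h import *
from cell import manip
s=manip.read_state();go(s,[520.5,-205.3,295],-1.547)
E
```

```text
clock 6.25 pos [533.9 -29.5 297.7] rot [-1.576e+00  1.000e-03 -1.546e+00] F [ 0.7 -0.6 -3. ] gap 30.6
dp [175.4   2.5 -17.8] turn [ 0.3  0.1 -0.1]
```

Request:
{"op": "servo_tool", "data": {"commands": [{"dp": [30, 0, -3], "turn": [0.1, 0, 0]}, {"dp": [60, 0, -6], "turn": [0.3, 0, 0]}, {"dp": [90, 0, -9], "turn": [0.3, 0, 0]}, {"dp": [117, 0, -12], "turn": [0.3, 0, 0]}, {"dp": [140, 0, -14], "turn": [0.3, 0, 0]}]}}

```text
clock: 6.67
eef_pos: [522.4, -172.0, 296.9]
eef_rot: [-1.572, 0.002, -1.547]
wrist_force: [0.6, 0.5, -2.7]
finger_gap: 30.6
```

Request:
{"op": "servo_tool", "data": {"commands": [{"dp": [17, 0, -2], "turn": [0, 0, 0]}, {"dp": [27, 0, -3.5], "turn": [0, 0, 0]}, {"dp": [33, 0, -4], "turn": [0, 0, 0]}, {"dp": [34, 0, -4], "turn": [0, 0, 0]}, {"dp": [34, 0, -4], "turn": [0, 0, 0]}]}}

```text
clock: 7.08
eef_pos: [519.2, -205.7, 296.7]
eef_rot: [-1.572, 0.002, -1.547]
wrist_force: [0.4, -0.4, -4.1]
finger_gap: 30.3
```

```bash
cat > look.py <<'E'
import sys
from ring import *
from cell import manip
n=sys.argv[1]; zt=float(sys.argv[2]) 
s=manip.read_state();go(s,[520.5,-205.3,295],-1.547)
p=s["eef_pos"]
for nm in ("wrist","top","scene"):
    c=manip.camera(nm)
    if nm=="wrist":
        c=dict(c,pos=s["eef_pos"],rot=s["eef_rot"]);W=wworld(c)
    else: W=world(c)
    np.savez(f"{nm}_{n}.npz",**c)
    cv2.imwrite(f"pics/{nm}_{n}.png",c["img"][:,:,::-1])
    zr=p[2]-301+155
    print(nm);
    try: ring(W,(p[0]+21.3,p[1]),zr-14,zr+14)
    except Exception as e: print(e)
    m=(W[...,2]>98)&(W[...,2]<105)&(abs(W[...,1]+205)<25)&(abs(W[...,0]-543)<25)
    q=W[m];print(" stub top",len(q),q.mean(0).round(1),cv2.minEnclosingCircle(q[:,:2].astype(np.float32))) if m.sum()>5 else print("no stub")
    m=(W[...,2]>59)&(W[...,2]<65)&(abs(W[...,1]+205)<35)&(abs(W[...,0]-543)<35)
    q=W[m];print(" collar",len(q),cv2.minEnclosingCircle(q[:,:2].astype(np.float32))) if m.sum()>5 else print("no collar")
E
python3 look.py a 0
```

```text
clock 7.08 pos [ 519.2 -205.7  296.7] rot [-1.572  0.002 -1.547] F [ 0.4 -0.4 -4.1] gap 30.3
dp [-0.3  1.7  1.3] turn [ 0.1  0.  -0.1]
wrist
n 711 centre [ 539.5 -205.6] R 23.1 r pct [19.6 26.3] topz@c0 150.4 tilt deg x,y [-4.8  0.2] res 0.78
 stub top 512 [ 540.5 -207.9   99.5] ((540.4353637695312, -207.62290954589844), 14.688274383544922)
 collar 225 ((539.814453125, -208.04852294921875), 23.856182098388672)
top
n 275 centre [ 540.5 -203.2] R 23.0 r pct [19.3 26.5] topz@c0 152.2 tilt deg x,y [-4.4  0.5] res 1.18
 stub top 156 [ 540.5 -209.2  101.1] ((540.0098266601562, -205.6726531982422), 16.1063175201416)
 collar 199 ((540.9598999023438, -205.69371032714844), 23.705215454101562)
scene
n 210 centre [ 542.5 -203. ] R 23.5 r pct [18.8 27.1] topz@c0 152.3 tilt deg x,y [-4.4  0.1] res 1.17
 stub top 160 [ 544.4 -204.9  101.1] ((543.7366943359375, -206.06936645507812), 16.4141902923584)
 collar 180 ((541.9546508789062, -205.1071319580078), 25.255672454833984)
```

View pics/wrist_a.png

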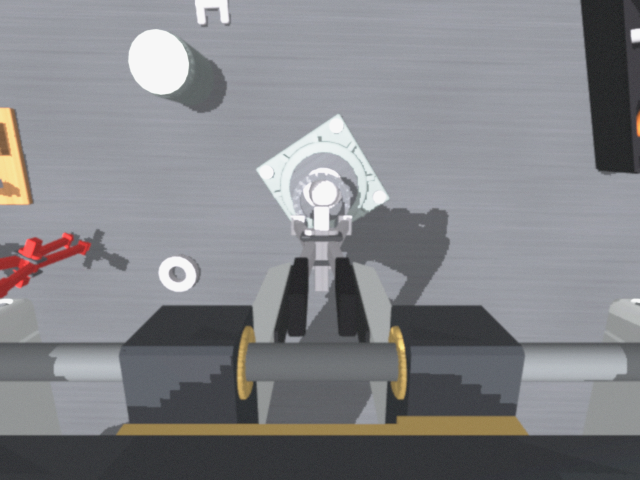

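View pics/scene_a.png

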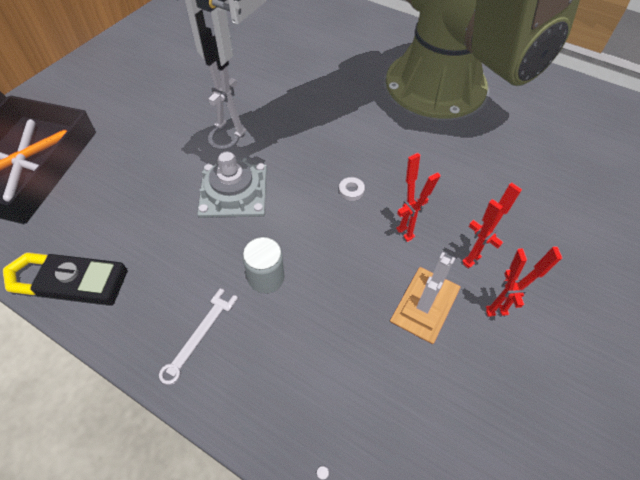

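Relative to the ring, the stub is at about +0.8 mm in x and -2.1 mm in y; all three views agree within roughly 1 mm. I'll correct for that and descend to just above the stub.

Request:
{"op": "servo_tool", "data": {"commands": [{"dp": [1, 4, 0.4], "turn": [0, 0, 0]}, {"dp": [2.1, 12, 0.8], "turn": [0, 0, 0]}, {"dp": [2.1, 22, 0.8], "turn": [0, 0, 0]}, {"dp": [2.1, 29, 0.8], "turn": [0, 0, 0]}, {"dp": [2.1, 32, 0.8], "turn": [0, 0, 0]}]}}

```text
clock: 7.65
eef_pos: [519.8, -207.0, 262.9]
eef_rot: [-1.574, 0.003, -1.546]
wrist_force: [0.2, 0.0, -3.8]
finger_gap: 30.3
```

Request:
{"op": "servo_tool", "data": {"commands": [{"dp": [0, 0, 0], "turn": [0, 0, 0]}, {"dp": [0, 0, 0], "turn": [0, 0, 0]}]}}

```text
clock: 7.82
eef_pos: [519.7, -206.9, 262.5]
eef_rot: [-1.575, 0.003, -1.546]
wrist_force: [-1.1, 0.1, -2.8]
finger_gap: 31.0
```

```bash
python3 look.py b 0; python3 - <<'E'
import cv2
a=cv2.imread("pics/wrist_b.png")[120:280,240:400];b=cv2.imread("pics/scene_b.png")[110:230,170:290]
import numpy as np
cv2.imwrite("pics/b.png",np.hstack([cv2.resize(a,(400,400),interpolation=2),cv2.resize(b,(400,400),interpolation=2)]))
E
```

```text
clock 7.82 pos [ 519.7 -206.9  262.5] rot [-1.575  0.003 -1.546] F [-1.1  0.1 -2.8] gap 31.0
dp [ -1.7 -32.5   0.7] turn [ 0.2  0.1 -0.2]
wrist
n 702 centre [ 539.5 -206.7] R 23.1 r pct [19.6 26.3] topz@c0 116.2 tilt deg x,y [-5.   0.3] res 0.71
 stub top 530 [ 542.  -208.1   99.5] ((540.60107421875, -208.0745086669922), 14.943574905395508)
 collar 196 ((539.86181640625, -207.87814331054688), 23.872404098510742)
top
n 193 centre [ 542.  -203.9] R 21.9 r pct [17.8 25.5] topz@c0 117.9 tilt deg x,y [-4.2  1.2] res 1.08
 stub top 250 [ 540.9 -205.9  100.9] ((540.7576904296875, -206.2485809326172), 15.751585006713867)
 collar 161 ((540.8614501953125, -206.20819091796875), 23.88277244567871)
scene
n 191 centre [ 543.2 -204.7] R 23.3 r pct [19.  26.9] topz@c0 119.1 tilt deg x,y [-5.8 -0.2] res 1.32
 stub top 84 [ 541.7 -207.5  101.1] ((544.8485717773438, -205.9632568359375), 15.681052207946777)
 collar 188 ((543.3095092773438, -205.42994689941406), 24.228830337524414)
```

View pics/b.png

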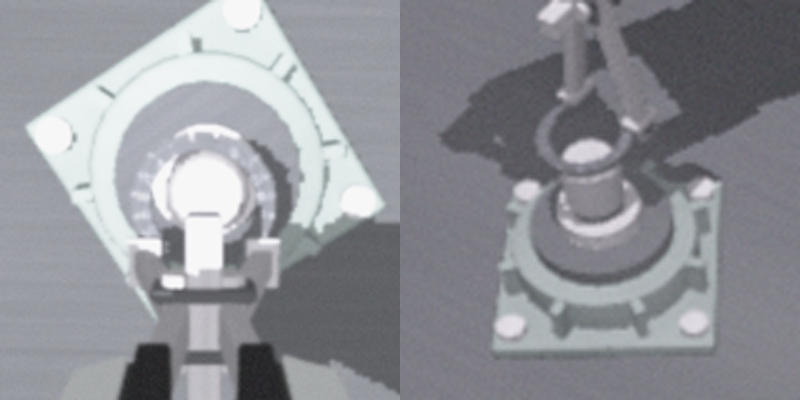

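Request:
{"op": "servo_tool", "data": {"commands": [{"dp": [1.3, 0, 0.6], "turn": [0.25, 0, 0]}, {"dp": [1.3, 2, 0.6], "turn": [0.25, 0, 0]}, {"dp": [1.3, 4, 0.6], "turn": [0.25, 0, 0]}]}}

```text
clock: 8.22
eef_pos: [520.6, -208.4, 259.4]
eef_rot: [-1.568, 0.002, -1.546]
wrist_force: [-0.4, -0.6, -4.2]
finger_gap: 30.4
```

Request:
{"op": "servo_tool", "data": {"commands": [{"dp": [0, 0, 0], "turn": [0, 0, 0]}, {"dp": [0, 0, 0], "turn": [0, 0, 0]}]}}

```text
clock: 8.38
eef_pos: [520.6, -208.4, 259.3]
eef_rot: [-1.569, 0.002, -1.546]
wrist_force: [-0.2, 0.3, -3.5]
finger_gap: 30.7
```

```bash
python3 look.py c 0
```

```text
clock 8.38 pos [ 520.6 -208.4  259.3] rot [-1.569  0.002 -1.546] F [-0.2  0.3 -3.5] gap 30.7
dp [ -3.2 -35.7   0.1] turn [-0.1  0.1 -0.1]
wrist
n 716 centre [ 541.3 -208.3] R 23.1 r pct [19.6 26.3] topz@c0 113.1 tilt deg x,y [-4.6  0.2] res 0.75
 stub top 503 [ 542.4 -207.8   99.5] ((540.5809326171875, -208.17832946777344), 14.876367568969727)
 collar 190 ((539.388427734375, -208.02149963378906), 23.56890106201172)
top
n 193 centre [ 543.3 -205.3] R 21.9 r pct [18.2 25.5] topz@c0 114.8 tilt deg x,y [-4.7  0.4] res 1.19
 stub top 257 [ 540.7 -206.5  100.8] ((540.328125, -206.01901245117188), 16.214956283569336)
 collar 155 ((541.0233764648438, -205.65170288085938), 23.622089385986328)
scene
n 191 centre [ 544.1 -206.3] R 23.4 r pct [19.1 27.2] topz@c0 115.4 tilt deg x,y [-5.7  0.2] res 1.27
 stub top 95 [ 541.1 -208.5  101.4] ((541.8270874023438, -205.44068908691406), 16.438669204711914)
 collar 187 ((543.6148681640625, -205.2526397705078), 24.453388214111328)
```

Request:
{"op": "servo_tool", "data": {"commands": [{"dp": [-0.4, 4, -0.4], "turn": [0, 0, 0]}, {"dp": [-0.4, 9, -0.4], "turn": [0, 0, 0]}, {"dp": [-0.4, 14, -0.4], "turn": [0, 0, 0]}, {"dp": [-0.4, 19, -0.4], "turn": [0, 0, 0]}, {"dp": [-0.4, 22, -0.4], "turn": [0, 0, 0]}]}}

```text
clock: 8.95
eef_pos: [520.1, -207.9, 236.4]
eef_rot: [-1.569, 0.003, -1.546]
wrist_force: [0.3, 0.3, -3.6]
finger_gap: 30.4
```

```bash
python3 look.py d 0
```

```text
clock 8.95 pos [ 520.1 -207.9  236.4] rot [-1.569  0.003 -1.546] F [ 0.3  0.3 -3.6] gap 30.4
dp [ -2.7 -58.6   0.6] turn [-0.1  0.1 -0.2]
wrist
n 745 centre [ 540.6 -207.7] R 23.0 r pct [16.6 26.3] topz@c0 90.2 tilt deg x,y [-4.4  0.3] res 0.78
 stub top 575 [ 541.9 -207.5   99.6] ((528.9818725585938, -204.6758575439453), 25.603179931640625)
 collar 217 ((539.382080078125, -207.93597412109375), 23.568096160888672)
top
n 177 centre [ 544.8 -202.8] R 19.3 r pct [11.7 24.2] topz@c0 91.9 tilt deg x,y [-6.2 -0.2] res 1.34
 stub top 249 [ 539.5 -203.3  100.9] ((536.650390625, -198.24728393554688), 24.06417465209961)
 collar 76 ((542.80859375, -204.3321075439453), 23.623394012451172)
scene
n 211 centre [ 543.6 -206. ] R 22.3 r pct [14.8 26.8] topz@c0 92.6 tilt deg x,y [-4.8 -0.4] res 1.26
 stub top 214 [ 539.3 -204.4  100.9] ((531.5081176757812, -204.1908416748047), 26.227310180664062)
 collar 163 ((543.6737670898438, -204.17776489257812), 23.969133377075195)
```

The ring is around the stub with no contact force, centred within 0.5 mm. Continuing down.

Request:
{"op": "servo_tool", "data": {"commands": [{"dp": [0, 4, 0], "turn": [0, 0, 0]}, {"dp": [0, 8, 0], "turn": [0, 0, 0]}, {"dp": [0, 12, 0], "turn": [0, 0, 0]}, {"dp": [0, 16, 0], "turn": [0, 0, 0]}, {"dp": [0, 19, 0], "turn": [0, 0, 0]}]}}

```text
clock: 9.52
eef_pos: [520.1, -207.9, 217.5]
eef_rot: [-1.569, 0.003, -1.546]
wrist_force: [-0.6, -1.0, -2.9]
finger_gap: 30.5
```

```bash
python3 look.py e 0|grep -v -e stub -e collar;  python3 - <<'E'
import cv2
a=cv2.imread("pics/wrist_e.png")[120:280,240:400];b=cv2.imread("pics/scene_e.png")[110:230,170:290]
import numpy as np
cv2.imwrite("pics/e.png",np.hstack([cv2.resize(a,(400,400),interpolation=2),cv2.resize(b,(400,400),interpolation=2)]))
E
```

```text
clock 9.52 pos [ 520.1 -207.9  217.5] rot [-1.569  0.003 -1.546] F [-0.6 -1.  -2.9] gap 30.5
dp [ -2.8 -77.5   0.6] turn [-0.1  0.1 -0.2]
wrist
n 741 centre [ 540.7 -207.7] R 23.0 r pct [17.2 26.3] topz@c0 71.3 tilt deg x,y [-4.4  0.3] res 0.8
top
n 159 centre [ 545.  -202.7] R 19.3 r pct [11.3 24.5] topz@c0 72.8 tilt deg x,y [-5.4 -0.1] res 1.24
scene
n 181 centre [ 544.6 -205.5] R 21.6 r pct [13.8 26.7] topz@c0 73.5 tilt deg x,y [-4.9 -0.9] res 1.28
```

View pics/e.png

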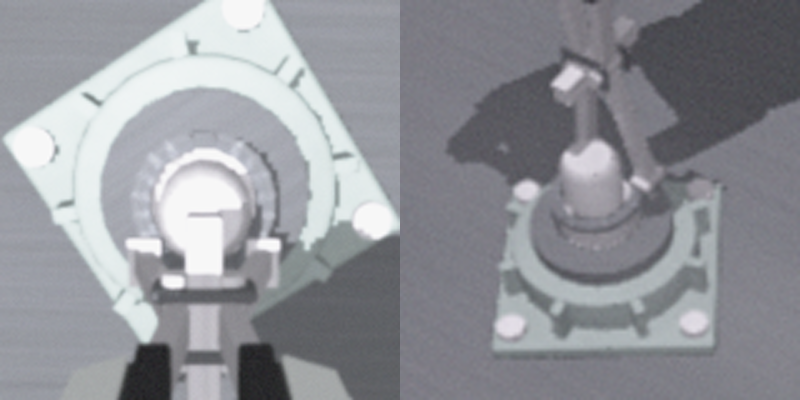

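Request:
{"op": "servo_tool", "data": {"commands": [{"dp": [0, 1, 0], "turn": [0, 0, 0]}, {"dp": [0, 2, 0], "turn": [0, 0, 0]}, {"dp": [0, 3, 0], "turn": [0, 0, 0]}, {"dp": [0, 4, 0], "turn": [0, 0, 0]}, {"dp": [0, 5, 0], "turn": [0, 0, 0]}]}}

```text
clock: 10.08
eef_pos: [520.2, -207.9, 212.9]
eef_rot: [-1.569, 0.003, -1.546]
wrist_force: [-0.9, 0.1, -3.3]
finger_gap: 30.1
```

```bash
python3 look.py f 0|grep -v -e stub -e collar
```

```text
clock 10.08 pos [ 520.2 -207.9  212.9] rot [-1.569  0.003 -1.546] F [-0.9  0.1 -3.3] gap 30.1
dp [ -2.8 -82.1   0.5] turn [-0.1  0.1 -0.2]
wrist
n 722 centre [ 540.8 -207.7] R 23.1 r pct [19.5 26.3] topz@c0 66.7 tilt deg x,y [-4.3  0.1] res 0.81
top
n 149 centre [ 544.5 -203.3] R 19.9 r pct [13.2 24.5] topz@c0 67.5 tilt deg x,y [-3.5  3.1] res 1.25
scene
n 170 centre [ 544.6 -205.7] R 21.9 r pct [12.6 26.6] topz@c0 68.5 tilt deg x,y [-5.5 -1.4] res 1.46
```

Request:
{"op": "servo_tool", "data": {"commands": [{"dp": [0, 0.7, 0], "turn": [0, 0, 0]}, {"dp": [0, 1.4, 0], "turn": [0, 0, 0]}, {"dp": [0, 2, 0], "turn": [0, 0, 0]}, {"dp": [0, 2, 0], "turn": [0, 0, 0]}]}}

```text
clock: 10.57
eef_pos: [520.1, -207.8, 210.8]
eef_rot: [-1.569, 0.003, -1.546]
wrist_force: [0.6, -0.4, -3.0]
finger_gap: 30.7
```

```bash
python3 look.py g 0|grep -v -e stub -e collar
```

```text
clock 10.57 pos [ 520.1 -207.8  210.8] rot [-1.569  0.003 -1.546] F [ 0.6 -0.4 -3. ] gap 30.7
dp [ -2.8 -84.2   0.5] turn [-0.1  0.1 -0.2]
wrist
n 719 centre [ 540.7 -207.7] R 23.1 r pct [19.6 26.3] topz@c0 65.7 tilt deg x,y [-2.   0.2] res 0.78
top
n 140 centre [ 544.7 -202.3] R 19.2 r pct [12.  24.5] topz@c0 68.6 tilt deg x,y [-9.9 -4.2] res 1.62
scene
n 177 centre [ 545.7 -204.9] R 21.0 r pct [11.8 26. ] topz@c0 68.0 tilt deg x,y [-5.8 -0.7] res 1.44
```

The back of the ring has landed and the sag has halved. Lowering in small steps.

Request:
{"op": "servo_tool", "data": {"commands": [{"dp": [0, 0.4, 0], "turn": [0, 0, 0]}, {"dp": [0, 0.8, 0], "turn": [0, 0, 0]}, {"dp": [0, 1.2, 0], "turn": [0, 0, 0]}, {"dp": [0, 1.2, 0], "turn": [0, 0, 0]}]}}

```text
clock: 11.05
eef_pos: [520.2, -207.9, 209.6]
eef_rot: [-1.569, 0.003, -1.546]
wrist_force: [-1.0, -0.5, -3.8]
finger_gap: 30.3
```

```bash
python3 look.py h 0|grep -v -e stub -e collar
```

```text
clock 11.05 pos [ 520.2 -207.9  209.6] rot [-1.569  0.003 -1.546] F [-1.  -0.5 -3.8] gap 30.3
dp [ -2.8 -85.4   0.5] turn [-0.1  0.1 -0.2]
wrist
n 724 centre [ 540.7 -207.7] R 23.1 r pct [19.5 26.3] topz@c0 65.3 tilt deg x,y [-0.7  0.3] res 0.78
top
n 93 centre [ 545.3 -197.5] R 14.7 r pct [ 6.2 20.1] topz@c0 66.0 tilt deg x,y [-12.5  -0.5] res 1.64
scene
n 95 centre [ 546.8 -205.1] R 20.4 r pct [ 9.7 27. ] topz@c0 67.0 tilt deg x,y [-22.   -7.9] res 1.76
```

Request:
{"op": "servo_tool", "data": {"commands": [{"dp": [0, 0.3, 0], "turn": [0, 0, 0]}, {"dp": [0, 0.7, 0], "turn": [0, 0, 0]}, {"dp": [0, 0.7, 0], "turn": [0, 0, 0]}, {"dp": [0, 0.7, 0], "turn": [0, 0, 0]}]}}

```text
clock: 11.53
eef_pos: [520.2, -207.9, 209.1]
eef_rot: [-1.569, 0.003, -1.546]
wrist_force: [-1.1, -0.7, -1.6]
finger_gap: 30.1
```

```bash
python3 look.py i 0|grep -v -e stub -e collar;  python3 - <<'E'
import cv2
a=cv2.imread("pics/wrist_i.png")[130:270,250:390];b=cv2.imread("pics/scene_i.png")[120:220,180:280]
import numpy as np
cv2.imwrite("pics/i.png",np.hstack([cv2.resize(a,(400,400),interpolation=2),cv2.resize(b,(400,400),interpolation=2)]))
E
```

```text
clock 11.53 pos [ 520.2 -207.9  209.1] rot [-1.569  0.003 -1.546] F [-1.1 -0.7 -1.6] gap 30.1
dp [ -2.8 -85.9   0.5] turn [-0.1  0.1 -0.2]
wrist
n 590 centre [ 538.  -207.7] R 23.1 r pct [18.2 27.6] topz@c0 64.6 tilt deg x,y [-9.4  0.2] res 1.73
top
n 106 centre [ 551.7 -196.6] R 16.7 r pct [ 3.  24.2] topz@c0 74.1 tilt deg x,y [-34.7 -26.6] res 1.73
scene
n 115 centre [ 549.1 -204.8] R 20.5 r pct [ 8.2 27.1] topz@c0 68.2 tilt deg x,y [-27.7  -8.8] res 1.72
```

View pics/i.png

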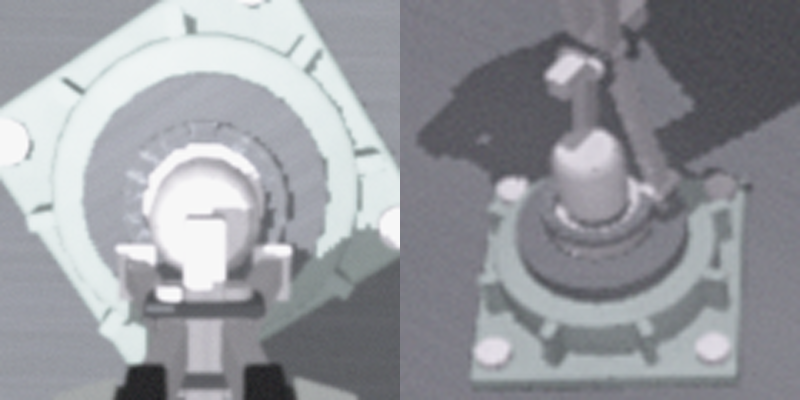

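```bash
python3 - <<'E'
from ring import *
for n in "ghi":
    c=np.load(f"wrist_{n}.npz");W=wworld(c)
    ring(W,(540.8,-207.8),58,72)
E
```

```text
n 733 centre [ 540.7 -207.7] R 23.1 r pct [19.6 26.3] topz@c0 65.7 tilt deg x,y [-2.   0.2] res 0.78
n 740 centre [ 540.6 -207.7] R 23.2 r pct [19.6 26.3] topz@c0 65.3 tilt deg x,y [-0.7  0.3] res 0.78
n 743 centre [ 540.5 -207.7] R 23.2 r pct [19.4 26.4] topz@c0 65.0 tilt deg x,y [ 0.2 -0.2] res 0.81
```

The ring is now flat: tilt 0.2°, and its top at 66.5 mm after the wrist-depth bias, which puts its underside on the collar. One settle check.

Request:
{"op": "servo_tool", "data": {"commands": [{"dp": [0, 0, 0], "turn": [0, 0, 0]}, {"dp": [0, 0, 0], "turn": [0, 0, 0]}, {"dp": [0, 0, 0], "turn": [0, 0, 0]}, {"dp": [0, 0, 0], "turn": [0, 0, 0]}, {"dp": [0, 0, 0], "turn": [0, 0, 0]}]}}

```text
clock: 12.1
eef_pos: [520.2, -207.9, 209.1]
eef_rot: [-1.569, 0.003, -1.546]
wrist_force: [-0.5, 0.5, -1.1]
finger_gap: 30.4
```

```bash
python3 - <<'E'
from ring import *
from cell import manip
for i in range(3):
    s=manip.read_state();go(s,s["eef_pos"],-1.546)
    c=manip.camera("wrist");c=dict(c,pos=s["eef_pos"],rot=s["eef_rot"]);ring(wworld(c),(540.8,-207.8),58,72)
c=manip.camera("top");cv2.imwrite("pics/top_z.png",c["img"][:,:,::-1])
E
```

```text
clock 12.1 pos [ 520.2 -207.9  209.1] rot [-1.569  0.003 -1.546] F [-0.5  0.5 -1.1] gap 30.4
dp [0. 0. 0.] turn [-0.1  0.  -0.1]
n 751 centre [ 540.6 -207.7] R 23.1 r pct [19.3 26.4] topz@c0 65.0 tilt deg x,y [0.1 0. ] res 0.83
clock 12.15 pos [ 520.2 -207.9  209.1] rot [-1.569  0.003 -1.546] F [-0.5  0.3 -2.4] gap 30.6
dp [0. 0. 0.] turn [-0.1  0.  -0.1]
n 743 centre [ 540.5 -207.7] R 23.2 r pct [19.5 26.4] topz@c0 65.0 tilt deg x,y [ 0.3 -0.1] res 0.79
clock 12.2 pos [ 520.2 -207.9  209.1] rot [-1.569  0.003 -1.546] F [-0.2 -0.3 -1.4] gap 30.7
dp [0. 0. 0.] turn [-0.1  0.  -0.1]
n 745 centre [ 540.5 -207.7] R 23.2 r pct [19.5 26.4] topz@c0 65.1 tilt deg x,y [0.1 0.1] res 0.77
```

View pics/top_z.png

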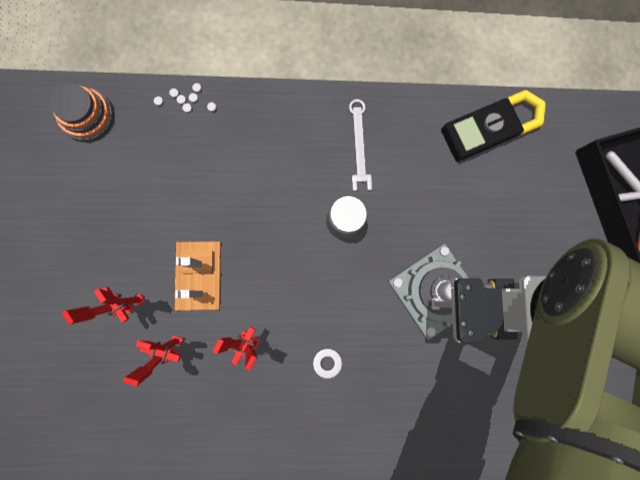

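The tin (348,215), wrench (360,145), bearing (327,363) and red pliers have not moved, and the stand is empty. The ring lies flat with a light contact of 1–2 N. Handing in.

```bash
python3 -c "
from cell import manip
print(manip.sign_off())"
```

```text
the job is handed in; nothing more can be done
None
```

I squeezed the black-handled pliers to their stop, lifted the spread ring out of the stand, and lowered it over the stub until it lay flat on the collar. I handed in at 12.2 s, still gripping at 18 N.

**Last checks:**
- **Ring:** tilt is at most 0.3°, it is centred on the stub within about 0.5 mm, and its inner radius is 19.5 mm, so it is still spread.
- **Height:** the top of the ring read 65.0 mm. The wrist camera reads the stub top 1.5 mm low, so corrected this is 66.5 mm, which puts the underside at 62 mm on the collar.
- **Contact:** the downward wrist force fell from about 3.3 N to 1–2.4 N, so the ring rests lightly.
- **Bystanders:** the tin, bearing, wrench and red pliers had not moved in the last top view.

**Disagreements:**
- The gripper opening reads 30–31 mm rather than the nominal 32 mm at the stop. It read 29 mm at 30 N, so I eased the grip force to 18 N.
- The scene camera sits 2–4 mm off the other two in x. In the last steps the top and scene ring fits were no longer usable, because the view was partly blocked and hub pixels got into the fits, so the final flatness and centring rest on the wrist camera.

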